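Washed canister into the drying box

ROBOT

A 7-joint arm with a two-finger parallel gripper is mounted at the origin on the work surface. World frame = base frame: x ahead of the robot, y to its left, z up, the work surface at z = 0. Lengths are in m, angles in rad, forces in N, time in s.
With the tool pointing down it reaches from about 0.425 to 0.875 m from the base axis. Payload 4.7 kg.
Tool frame: the origin (TCP) lies at the very end of the fingers, on their centre line; the grasp point (between the pads) lies 19 mm behind it; z points along the fingers, y is the line along which they close (so a half turn about z gives the same grasp; the last joint's range is limited). The gripper opens to 87 mm and grips with 3 to 60 N. Pads are 19 mm wide; open, the fingers measure 117 mm over their backs; the gripper's body (75 mm by 190 mm) begins 51 mm behind the grasp point.
Start: joints at [-1.178, 0.321, -0.07, 1.45, 0.023, 1.371, -0.057], TCP at [0.24, 0.604, 0.223] pointing down, gripper open.
Joint ranges: [-2.86, 2.86], [-0.3, 2.09], [-1.38, 1.24], [0.06, 2.45], [-1.56, 4.7], [0.09, 2.05], [-2.69, 2.69]. Speed limits (rad/s): [2.57, 2.57, 3.14, 3.14, 3.14, 3.14, 3.14].

INTERFACE

Orientations are given as a rotation vector (axis times angle).
In Python, from bench import ctrl, imaging, ticket gives the robot as it stands.
- The arm moves only by the tool jog_arm, never from a script. Its argument "rows" is text: rows parted by semicolons, each of 7 numbers parted by spaces: the shift along the tool's x, y, z in cm, then the turn, a rotation vector about the tool's x, y, z in rad, then the closure, from -1 (fully open) to 1 (shut), so that 0 is half open. A call has 1 to 5 rows; each row shifts and turns the commanded pose from where the row before left it, along the tool's axes as they then stand; what a row does not reach is not made up. A row lasts 1/8 s, in which the tool goes at most 62.5 mm and 10.7 degrees, less where a joint would pass 70% of its speed; a pose out of reach is approached as far as the arm can. A call with a gripper value outside its range is refused whole. The fingers move at their own pace and stop on an object; "force" is the grip in N (left out, the last holds). Time passes only in rows, so rows that do not move let the fingers close. It gives the time, the measured TCP pose, the force, the opening and the grip force at its end, in the units of the state.
- ctrl.get_state(): the state, without advancing time (a new reading comes with each control period).
- imaging.get_image(name): name is "side" or "top"; returns a dict with "img" (384x512x3 uint8, blue, green, red), "vertical_fov" (degrees; the focal length in pixels is half the picture's height over the tangent of half this angle, whatever the lens; pixels are square), "cx", "cy" (the principal point, pixels), "origin" and "orientation" of the camera in the world. Camera axes: x right, y down, z forward; pixel columns grow to the right and rows downward; lengths in m; the calibration is good to about 2 mm. A picture is of the moment at which its call begins. There is no depth.
- ticket.close_job(): hands the job in; it is judged then, once.
The state is a dict: "time": time; "joint_positions": joint angles; "qd": joint speeds; "joint_torque": joint torques, N m; "position": TCP position; "tool_rot": TCP orientation; "ft_force": force on the tool from outside, world axes, zero at the start; "torque": the same for the moment, N m; "grip_width": opening from 0.0 (shut) to 1.0 (fully open); "grip_force": force on a finger pad.
Only numpy, scipy, OpenCV 4.12 (cv2) and the standard library are available. Lean on these libraries where they do the work, as an engineer would, in place of code of your own. Each camera call takes 0.05 s, during which the arm holds its last target. There are 200 camera calls.

TASK

The washed tin canister lying in the inlet tray of the drying box has to be dried. Push it along the tray and through the hanging flap, until it rolls down inside and the flap has dropped shut behind it. Then slide the fan control, on the grey box to the right of the tray, all the way forward (away from you) to full; leave everything else on the counter where it is.

Things in the scene. Friction and masses are not known exactly. Their poses are not given: they have to be found in the camera images.
- canister_center (a point): Centre of the loose tin screw-top canister: a cylinder 68 mm across and 96 mm long, 160 to 260 g, lying on its side across the inlet tray of the drying box; this point is 34 mm above the tray's floor. y axis = the canister's long axis (lid end +y), about parallel to the box's y at the start; x and z turn with it as it rolls. It rolls easily.
- dryer: Drying box, fixed. Origin on the counter, mid-width, in the plane of the entrance flap; x axis straight in through the entrance, y to the left as one looks in, z up. Level dark inlet tray in front: floor at z = 36 mm, from x = -200 mm to x = -12 mm, between side walls 118 mm apart and 20 mm higher. From x = -12 mm the drain floor falls 33 mm to the clear rear pane at x = 158 mm, so a round thing rolls on in.
- entrance (a point): Middle of the entrance in the flap's plane (box frame x = 0, y = 0, z = 76 mm). The opening is 124 mm wide, from the tray's level up to 116 mm above the counter; lintel and clear roof of the chamber reach up to z = 126 mm. Axes as the box's.
- rack_front (a point): Middle of the front edge of the fixed wire drip rack above tray end and chamber (box frame x = -45 mm, z = 200 mm). The rack, with tongs and clips on it, covers x = -49 to +176 mm, y = -89 to +89 mm, z = 196 to 215 mm, held by posts at the rear. An upright tool does not fit under it at the entrance: the tool must lean back, its body away from the box.
- control_box (a point): Middle of the top of the fixed grey control box to the right of the inlet tray: 170 mm (along x) x 100 mm, 45 mm tall, its centre at x = -50, y = -200 mm in the box's frame; it carries the fan control's track. (On the other side, left of the chamber, stands the blower: x = 35 to 155, y = 64 to 230 mm, up to z = 126 mm.)
- flap (a joint): Angle (rad) of the entrance flap, a 30 g aluminium sheet 118 mm wide and 74 mm deep, hinged along its top edge 116 mm above the counter at x = 0 in the box's frame. 0 = hanging shut (its lower edge 6 mm above the tray's level); grows as it swings inward, up to 1.45. It swings inward only, gives way at a touch and drops shut by its own weight when nothing holds it.
- fan (a joint): Position (m) of the fan control on its straight track on top of the control box: 0 = off, at the end nearer the robot; 0.080 = full, against the end stop at the far end (along the box's +x). It moves with about 1.5 N of friction and stays where it is left.
- fan_top (a point): Middle of the top of the fan control's grip, a black upright block 20 mm long (along the track), 28 mm wide and 40 mm tall, standing on a track plate 59 mm above the counter; this point is 99.5 mm above the counter and moves with the grip.
- reel: Green aluminium film reel, loose, lying flat, 96 mm across, 44 mm tall; origin at the centre of its base. Not to be disturbed.
- mounts: Stack of blue plastic slide mounts, loose, about 50 x 50 mm, 45 mm tall; origin at the centre of its base. Not to be disturbed.
- paperweight: Heavy chrome paperweight like a lens cap, loose, 75 mm across, 22 mm tall; origin at the centre of its base. Not to be disturbed.
- ruler: Cork-bottomed steel ruler, loose, 300 x 30 x 5 mm, long side along its y axis; origin at the centre of its underside. Not to be disturbed.
- beaker: Glass beaker, loose, 74 mm across, 95 mm tall; origin at the centre of its base. Not to be disturbed.
- film_tin: Flat round film tin, loose, 100 mm across, 38 mm tall; origin at the centre of its base. Not to be disturbed.
Mind the look-alikes: they are no part of the job. What is shaped like the part that bears canister_center but black, purple or yellow is not meant.

How it is judged:
By the outcome, as a careful person would: the job done as asked, in the order asked, and still so for the second after the job is handed in, with the robot touching nothing.
It also fails if it takes over 45 s, if anything falls off the work surface, if the arm or the gripper's body presses on something with over 40 N, if the wrist force passes 120 N, or if a joint passes its speed limit or range.

## Working session

There is one attempt and no reset: what is moved stays moved. The work goes in short steps, Python scripts to look and compute and a tool call to move; the robot and the scene stay as the last step left them, time stands still between calls to the robot, and variables do not carry over. Pictures are saved under pics/ and viewed, at most 10 in all, crops included, and the job is handed in when it is done.

Besides the shell and the picture viewer there is one more tool, called after "Emit:" by a JSON object that holds its "api" and its "payload", one argument or row to a line. jog_arm: Moves the arm, as the interface text tells. Its arguments: {"type":"object","properties":{"rows":{"type":"string"},"force":{"type":"number"}},"required":["rows"]}

```bash
mkdir -p pics
cat > h.py <<'E'
import numpy as np, cv2, json
from scipy.spatial.transform import Rotation as R
from bench import ctrl, imaging, ticket
def cam(d):
    f=d["img"].shape[0]/2/np.tan(np.radians(d["vertical_fov"])/2)
    o=np.array(d["orientation"],float)
    M=o if o.shape==(3,3) else (R.from_rotvec(o).as_matrix() if o.size==3 else R.from_quat(o).as_matrix())
    return f,d["cx"],d["cy"],np.array(d["origin"]),M
def ray(d,u,v):
    f,cx,cy,o,M=cam(d); r=M@np.array([(u-cx)/f,(v-cy)/f,1]); return o,r/np.linalg.norm(r)
def onz(d,u,v,z):
    o,r=ray(d,u,v); return o+r*(z-o[2])/r[2]
def proj(d,p):
    f,cx,cy,o,M=cam(d); q=M.T@(np.array(p)-o); return q[0]/q[2]*f+cx,q[1]/q[2]*f+cy
E
python3 - <<'E'
from h import *
for n in("side","top"):
    d=imaging.get_image(n); cv2.imwrite(f"pics/{n}0.png",cv2.resize(d["img"],(800,600),interpolation=cv2.INTER_CUBIC))
    np.save(n+"0.npy",d,allow_pickle=True)
    print(n,{k:v for k,v in d.items() if k!="img"})
print(ctrl.get_state())
E
```

```text
side {'vertical_fov': 55.09599266366178, 'cx': 248.96040999774544, 'cy': 186.6968850141221, 'origin': array([ 0.14026582, -0.68663953,  0.87355444]), 'orientation': array([-2.23342184,  0.53638114, -0.25511468])}
top {'vertical_fov': 44.16338296284239, 'cx': 251.432265594136, 'cy': 194.2027146525293, 'origin': array([0.39646343, 0.04831523, 1.50431733]), 'orientation': array([-2.14088626,  2.17421707, -0.09383935])}
{'time': 0.1, 'joint_positions': array([-1.17790146,  0.32178077, -0.07010241,  1.45155816,  0.02259796,
        1.37080005, -0.05690918]), 'qd': array([ 1.21776333e-03, -2.13304625e-03, -9.52069304e-05, -3.02076372e-03,
       -6.61776752e-04, -8.90443677e-04, -1.67292676e-04]), 'joint_torque': array([-3.81511600e-04, -4.92576170e+01, -4.05691797e-01, -3.13398314e+01,
       -6.40158006e-02,  3.94824904e-02,  7.34690730e-05]), 'position': array([0.24022   , 0.60344393, 0.22154772]), 'tool_rot': array([-5.91357728e-01, -3.08518120e+00,  2.73563916e-03]), 'ft_force': array([ 1.40950208, -0.4484098 , -0.36275147]), 'torque': array([-0.02453891, -0.08675043,  0.06422495]), 'grip_force': 0.0, 'grip_width': 1.000645424508915}
```

View pics/side0.png

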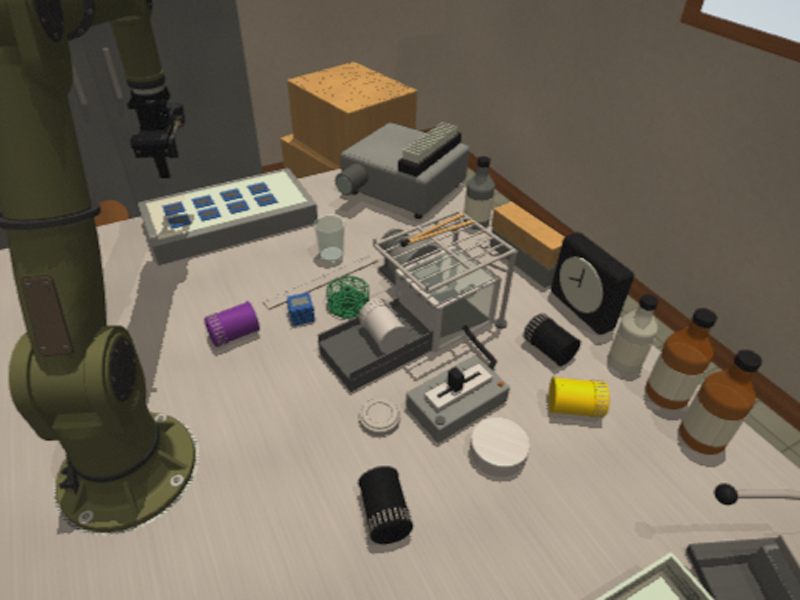

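View pics/top0.png

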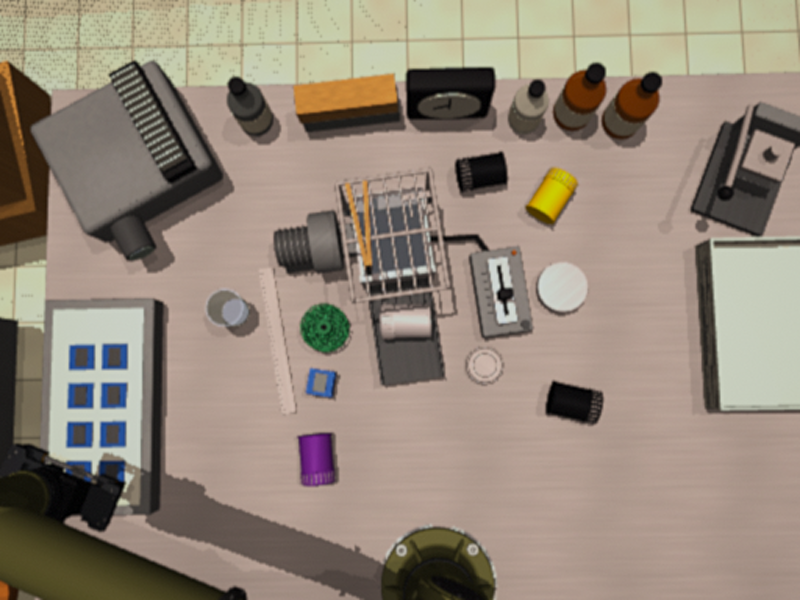

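The top view (800-px scale) shows the tray at about x 372–443, y 290–384. The canister is at (406,323), the grip at (505,294) and the rack's front edge near y 300. I'll crop both views to measure these.

Run:
```python
from h import *
t=np.load("top0.npy",allow_pickle=True).item()["img"]; s=np.load("side0.npy",allow_pickle=True).item()["img"]
a=cv2.resize(t[100:260,205:345],None,fx=3.7,fy=3.7,interpolation=cv2.INTER_CUBIC)
cv2.imwrite("pics/topc.png",a); print(a.shape)
b=cv2.resize(s[130:290,195:345],None,fx=3.7,fy=3.7,interpolation=cv2.INTER_CUBIC)
cv2.imwrite("pics/sidec.png",b)
```

```text
(592, 518, 3)
```

View pics/topc.png

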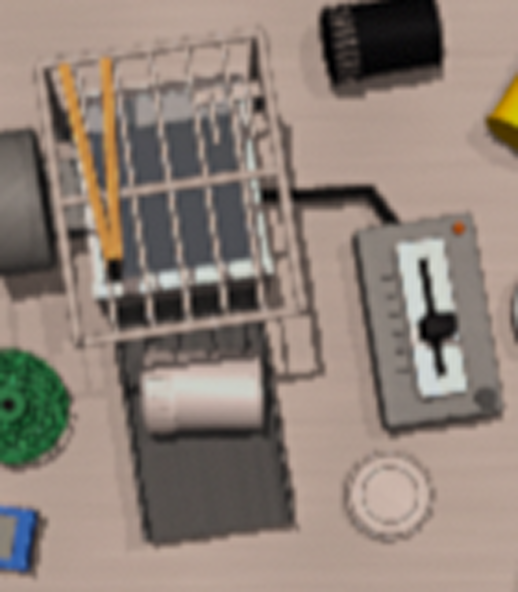

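View pics/sidec.png

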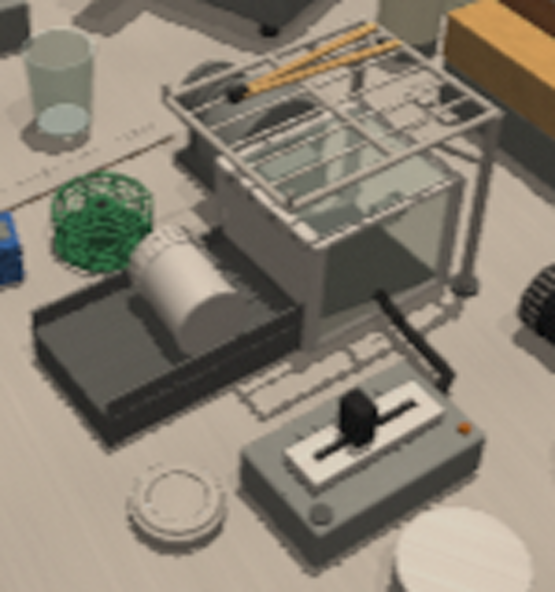

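Crops: control box top corners are (355,235), (470,213), (502,410) and (385,430). Rack corners are (38,65), (258,33), (303,310) and (80,345). The tray front edge runs (148,543)–(295,527), and the canister spans x 143–265, y 360–435. The grip sits mid-track at about (437,325). Next I'll fit the box frame from these.

Run:
```python
from h import *
from scipy.optimize import least_squares
T=np.load("top0.npy",allow_pickle=True).item(); S=np.load("side0.npy",allow_pickle=True).item()
tp=lambda u,v:(205+u/3.7,100+v/3.7); sp=lambda u,v:(195+u/3.7,130+v/3.7)
# (cam, px, box point)
C=[(T,tp(355,235),(35,-150,45)),(T,tp(470,213),(35,-250,45)),(T,tp(502,410),(-135,-250,45)),(T,tp(385,430),(-135,-150,45)),
(T,tp(38,65),(176,89,210)),(T,tp(258,33),(176,-89,210)),(T,tp(303,310),(-49,-89,210)),(T,tp(80,345),(-49,89,210)),
(S,sp(242,455),(-135,-150,45)),(S,sp(318,553),(-135,-250,45)),(S,sp(485,437),(35,-250,45)),(S,sp(405,368),(35,-150,45)),
(S,sp(165,97),(-49,89,210)),(S,sp(292,205),(-49,-89,210)),(S,sp(498,118),(176,-89,210)),
(S,sp(112,405),(-200,-62,56)),(S,sp(33,312),(-200,62,56)),(T,tp(295,527),(-200,-62,50)),(T,tp(148,543),(-200,62,50))]
def P(x,b): 
    c,s=np.cos(x[2]),np.sin(x[2]); b=np.array(b)/1e3
    return np.array([x[0]+c*b[0]-s*b[1],x[1]+s*b[0]+c*b[1],b[2]])
f=lambda x:np.concatenate([np.array(proj(d,P(x,b)))-p for d,p,b in C])
r=least_squares(f,[.6,0.05,0.1],loss="soft_l1"); print(r.x, np.degrees(r.x[2])); print(f(r.x).reshape(-1,2).round(1).tolist())
x=r.x; np.save("box.npy",x)
def tri(a,b):
    o1,r1=ray(T,*a);o2,r2=ray(S,*b)
    k=np.linalg.lstsq(np.c_[r1,-r2],o2-o1,rcond=None)[0]; p,q=o1+k[0]*r1,o2+k[1]*r2
    return (p+q)/2,np.linalg.norm(p-q)
def inv(p):
    c,s=np.cos(x[2]),np.sin(x[2]);e=p-np.array([x[0],x[1],0]);return np.round([1e3*(c*e[0]+s*e[1]),1e3*(-s*e[0]+c*e[1]),1e3*e[2]],1)
# grip: black blob in each
for d,n in((T,"T"),(S,"S")):
    for pos in (0,.02,.04,.06,.08): pass
# candidates: grip top centre
g,e=tri(tp(440,320),sp(358,400)); print("grip top",g,e,inv(g))
# canister silhouettes
for nm,d,bx in(("T",T,(130,350,275,445)),("S",S,(125,220,245,355))):
    off=(205,100) if nm=="T" else (195,130)
    x0,y0,x1,y1=[int(v/3.7) for v in bx]
    im=d["img"][off[1]+y0:off[1]+y1,off[0]+x0:off[0]+x1]; m=(cv2.cvtColor(im,cv2.COLOR_BGR2GRAY)>105).astype(np.uint8)
    n,l,st,ce=cv2.connectedComponentsWithStats(m); k=1+st[1:,4].argmax()
    cc=ce[k]+[off[0]+x0,off[1]+y0]; print(nm,cc,st[k]); p=onz(d,*cc,.07 if 0 else .075); print(p,inv(p))
# track ends (plate z=59)
for u,v in((423,260),(442,375)): print("slot",inv(onz(T,*tp(u,v),.059)))
for u,v in((316,457),(415,403)): print("slotS",inv(onz(S,*sp(u,v),.059)))
for u,v in((143,372),(152,435),(265,430),(262,362)): print("can",inv(onz(T,*tp(u,v),.07)))
```

```text
[0.59504123 0.06265217 0.13094776] 7.502753963203841
[[0.4, -1.1], [1.1, 0.2], [1.4, 0.8], [0.9, 0.1], [-1.1, -1.9], [2.2, -2.6], [2.3, 1.4], [-1.4, 1.4], [-0.8, -1.2], [0.5, -3.5], [1.4, 0.0], [0.1, -2.4], [-1.6, -2.0], [-0.6, 0.0], [2.6, -3.6], [-1.4, 0.1], [-1.0, 0.2], [0.2, -0.9], [-0.2, 0.7]]
grip top [ 0.56365966 -0.14077026  0.09921215] 0.0054902576084289835 [ -57.7 -197.6   99.2]
T [259.38599641 205.61041293] [  3   1  33  21 557]
[0.51400994 0.05133047 0.075     ] [-81.8  -0.6  75. ]
S [243.04925054 201.66167024] [  3   0  28  29 467]
[0.51771577 0.07605165 0.075     ] [-74.9  23.4  75. ]
slot [   0.4 -199.3   59. ]
slot [ -96.7 -199.5   59. ]
slotS [ -97.5 -196.9   59. ]
slotS [   0.2 -198.8   59. ]
can [-59.1  44.4  70. ]
can [-111.5   44.6   70. ]
can [-120.9  -47.6   70. ]
can [-65.3 -53.6  70. ]
```

The fit puts the box at (0.595, 0.063) with yaw 7.5°. In the box frame the canister is at about x = −87 mm and the grip at −57 mm, so fan ≈ 0.03. Both heights and the slot length agree with the data given. I'll now move above the rear of the tray.

Emit:
{"api": "jog_arm", "payload": {
  "rows": "-4.1 -4.4 -0.3 0 0 0 0;-4.1 -4.4 -0.3 0 0 0 0;-4.1 -4.4 -0.3 0 0 0 0;-4.1 -4.4 -0.3 0 0 0 0;-4.1 -4.4 -0.3 0 0 0 0"
}}

```text
time: 0.72
position: [0.3499, 0.3216, 0.2374]
tool_rot: [-0.591, -3.085, 0.0]
ft_force: [1.5, 0.2, 1.0]
grip_width: 0.54
grip_force: 0.0
```

Emit:
{"api": "jog_arm", "payload": {
  "rows": "-4.1 -4.4 -0.3 0 0 0 0;-4.1 -4.4 -0.3 0 0 0 0;-4.1 -4.4 -0.3 0 0 0 0;-4.1 -4.4 -0.3 0 0 0 0;-4.1 -4.4 -0.3 0 0 0 0"
}}

```text
time: 1.35
position: [0.4588, 0.0416, 0.2526]
tool_rot: [0.591, 3.085, 0.001]
ft_force: [0.3, 1.0, 0.3]
grip_width: 0.499
grip_force: 0.0
```

Emit:
{"api": "jog_arm", "payload": {
  "rows": "0 0 0 0 0 -0.17 0;0 0 0 0 0 -0.17 0;0 0 0 0 0 -0.17 0;0 0 0 0 0 0 0"
}}

```text
time: 1.85
position: [0.4584, 0.0435, 0.2523]
tool_rot: [0.203, -3.135, -0.0]
ft_force: [-0.4, 0.1, 0.4]
grip_width: 0.498
grip_force: 0.0
```

Emit:
{"api": "jog_arm", "payload": {
  "rows": "0 0 0 0 -0.17 0 0;0 0 0 0 -0.17 0 0;0 0 0 0 -0.17 0 0;0 0 0 0 -0.17 0 0;0 0 0 0 0 0 0"
}}

```text
time: 2.48
position: [0.4671, 0.055, 0.2451]
tool_rot: [-0.199, 2.851, 0.064]
ft_force: [0.0, -0.4, 0.3]
grip_width: 0.497
grip_force: 0.0
```

```bash
cat >> h.py <<'E'
def rep():
    s=ctrl.get_state(); b=np.load("box.npy"); c,sn=np.cos(b[2]),np.sin(b[2])
    B=np.array([[c,-sn,0],[sn,c,0],[0,0,1]]); M=B.T@R.from_rotvec(s["tool_rot"]).as_matrix()
    print("box mm",(1e3*B.T@(s["position"]-[b[0],b[1],0])).round(1),"tilt",np.degrees(np.arctan2(M[0,2],-M[2,2])).round(1),"y axis",M[:,1].round(3))
    print("q",s["joint_positions"].round(3),"F",s["ft_force"].round(1),"t",s["time"])
E
python3 -c "
from h import *
rep()"
```

```text
box mm [-127.8    9.1  245.1] tilt 16.4 y axis [-0.012  1.     0.024]
q [ 0.003 -0.295 -0.131  2.057 -0.074  1.092  1.607] F [ 0.  -0.4  0.3] t 2.475
```

Emit:
{"api": "jog_arm", "payload": {
  "rows": "1.4 -0.7 4.8 0 0 0 0;1.4 -0.7 4.8 0 0 0 0;1.2 0 1.5 0 0 0 0;1.2 0 1.5 0 0 0 0;0 0 0 0 0 0 0"
}}

```text
time: 3.1
position: [0.4541, 0.046, 0.1089]
tool_rot: [-0.212, 2.851, 0.069]
ft_force: [1.0, -0.5, -1.4]
grip_width: 0.5
grip_force: 0.0
```

```bash
python3 -c "
from h import *
rep()"
```

```text
box mm [-141.9    1.9  108.9] tilt 16.3 y axis [-0.021  0.999  0.026]
q [-0.012 -0.208 -0.111  2.275 -0.079  0.791  1.642] F [ 1.  -0.5 -1.4] t 3.1
```

Emit:
{"api": "jog_arm", "payload": {
  "rows": "2.0 -0.4 3.3 0 0 0.02 0;0 0 0 0 0 0 0"
}}

```text
time: 3.35
position: [0.4444, 0.0411, 0.0713]
tool_rot: [-0.183, 2.855, 0.072]
ft_force: [-0.1, -0.6, 0.2]
grip_width: 0.501
grip_force: 0.0
```

```bash
python3 -c "
from h import *
rep()
d=imaging.get_image('side'); b=cv2.resize(d['img'][100:290,155:345],None,fx=3,fy=3,interpolation=cv2.INTER_CUBIC); cv2.imwrite('pics/s1.png',b)"
```

```text
box mm [-152.1   -1.7   71.3] tilt 16.2 y axis [-0.002  0.999  0.032]
q [-0.005 -0.176 -0.111  2.335 -0.084  0.701  1.638] F [-0.1 -0.6  0.2] t 3.35
```

View pics/s1.png

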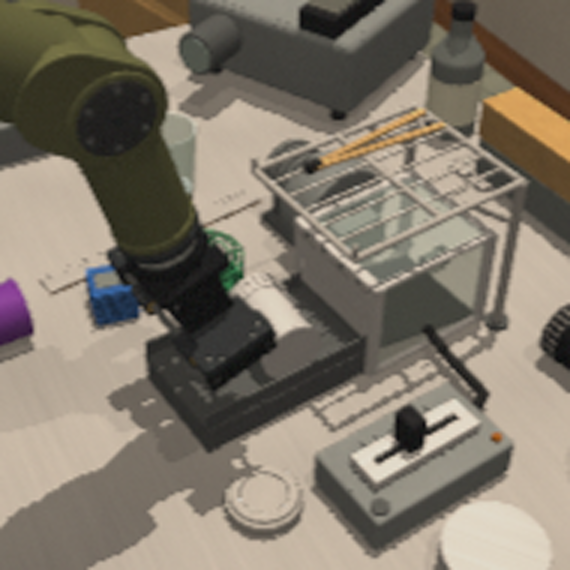

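The gripper sits in the tray behind the canister: fingertips near (235,355), canister at (275,305). Now I'll push forward, leaning back as the tool advances.

Emit:
{"api": "jog_arm", "payload": {
  "rows": "-1.45 0 0.4 0 -0.06 0 0;-1.4 0 0.5 0 -0.06 0 0;-1.4 0 0.6 0 -0.06 0 0;-1.35 0 0.65 0 -0.06 0 0;-1.3 0 0.75 0 -0.06 0 0"
}}

```text
time: 4.03
position: [0.5452, 0.0467, 0.101]
tool_rot: [-0.147, 2.492, 0.083]
ft_force: [-21.4, -19.7, 71.9]
grip_width: 0.499
grip_force: 35.4
```

```bash
python3 -c "
from h import *
rep()
d=imaging.get_image('side'); b=cv2.resize(d['img'][100:290,155:345],None,fx=3,fy=3,interpolation=cv2.INTER_CUBIC); cv2.imwrite('pics/s2.png',b)"
```

```text
box mm [-51.5  -9.3 101. ] tilt 37.0 y axis [0.005 1.    0.024]
q [-0.022 -0.168 -0.09   2.401 -0.155  0.265  1.709] F [-21.4 -19.7  71.9] t 4.025
```

View pics/s2.png

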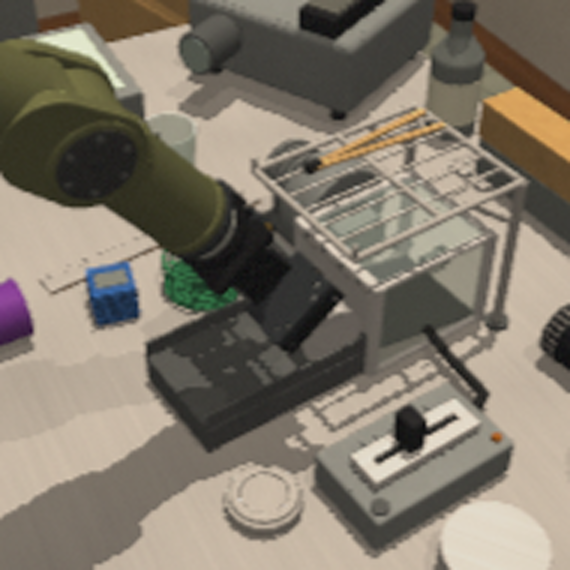

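The fingers have ridden up: TCP z is 101 mm with 72 N upward. I'll back off along the tool axis now.

Emit:
{"api": "jog_arm", "payload": {
  "rows": "0 0 -2 0 0 0 0;0 0 -3 0 0 0 0"
}}

```text
time: 4.32
position: [0.4963, 0.0464, 0.1172]
tool_rot: [-0.157, 2.55, 0.092]
ft_force: [-36.2, -1.7, 59.7]
grip_width: 0.497
grip_force: 0.0
```

```bash
python3 -c "
from h import *
rep()"
```

```text
box mm [-100.    -3.2  117.2] tilt 33.7 y axis [-0.002  0.999  0.032]
q [ 0.05  -0.302 -0.152  2.431 -0.207  0.428  1.748] F [-36.2  -1.7  59.7] t 4.325
```

Emit:
{"api": "jog_arm", "payload": {
  "rows": "-0.8 0 0.5 0 0 0 0;0 0 0 0 0 0 0"
}}

```text
time: 4.58
position: [0.5063, 0.0475, 0.1168]
tool_rot: [-0.157, 2.548, 0.091]
ft_force: [0.0, -0.2, 0.8]
grip_width: 0.499
grip_force: 0.0
```

```bash
python3 -c "
from h import *
rep()
z=lambda d,x,y,w,h,f:cv2.resize(d['img'][y:y+h,x:x+w],None,fx=f,fy=f,interpolation=cv2.INTER_CUBIC)
a=z(imaging.get_image('side'),195,120,130,130,3);b=z(imaging.get_image('top'),205,100,130,130,3)
cv2.imwrite('pics/c3.png',np.hstack([a,b]))
rep()"
```

```text
box mm [-89.9  -3.5 116.8] tilt 33.9 y axis [-0.002  1.     0.031]
q [ 0.053 -0.275 -0.157  2.414 -0.2    0.415  1.742] F [ 0.  -0.2  0.8] t 4.575
box mm [-91.5  -3.4 115.3] tilt 33.7 y axis [-0.002  1.     0.031]
q [ 0.053 -0.275 -0.157  2.416 -0.201  0.416  1.742] F [ 0.2 -0.2 -0.4] t 4.675
```

View pics/c3.png

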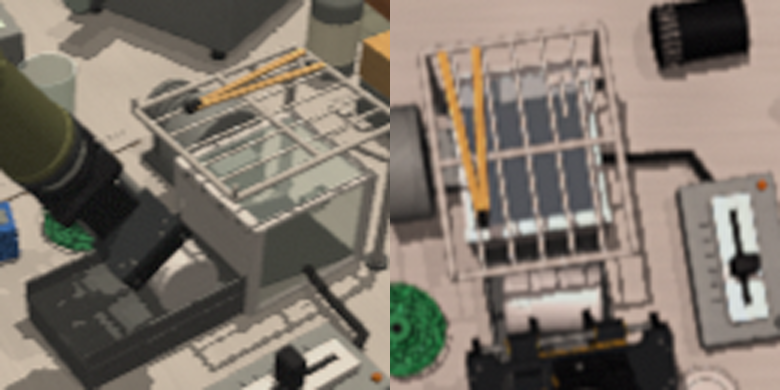

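The force has returned to zero. The canister lies at about box x −72 mm with the fingertips above its rear: it is at (190,275) in the left crop and (555,305) in the right. The lean was too much for joint 2 and joint 4 so close in. I'll go back to the earlier reachable pose and push with less lean.

Emit:
{"api": "jog_arm", "payload": {
  "rows": "0 0 0 0 0.155 0 0;0 0 0 0 0.155 0 0;2.4 0 -0.7 0 0 0 0;2.4 0 -0.7 0 0 0 0;0 0 0 0 0 0 0"
}}

```text
time: 5.3
position: [0.4535, 0.0403, 0.1144]
tool_rot: [-0.183, 2.861, 0.071]
ft_force: [0.7, 0.9, 0.9]
grip_width: 0.501
grip_force: 0.0
```

Emit:
{"api": "jog_arm", "payload": {
  "rows": "1.0 0 1.7 0 0 0 0;1.0 0 1.7 0 0 0 0;0 0 0 0 0 0 0"
}}

```text
time: 5.68
position: [0.4438, 0.0405, 0.0756]
tool_rot: [-0.184, 2.863, 0.071]
ft_force: [0.5, 0.3, 0.5]
grip_width: 0.504
grip_force: 0.0
```

```bash
python3 -c "
from h import *
rep()"
```

```text
box mm [-152.8   -2.3   75.6] tilt 15.8 y axis [-0.002  1.     0.031]
q [ 0.111 -0.177 -0.217  2.322 -0.113  0.722  1.666] F [0.5 0.3 0.5] t 5.675
```

Emit:
{"api": "jog_arm", "payload": {
  "rows": "-1.15 0 0.35 0 0 0 0;-1.15 0 0.35 0 0 0 0;-1.15 0 0.35 0 0 0 0;-1.15 0 0.35 0 0 0 0;0 0 0 0 0 0 0"
}}

```text
time: 6.3
position: [0.4955, 0.0454, 0.0822]
tool_rot: [-0.181, 2.857, 0.068]
ft_force: [-27.3, -5.1, 48.1]
grip_width: 0.496
grip_force: 23.4
```

```bash
python3 -c "
from h import *
rep()"
```

```text
box mm [-100.9   -4.1   82.2] tilt 16.1 y axis [0.    1.    0.029]
q [ 0.112 -0.068 -0.227  2.214 -0.072  0.714  1.629] F [-27.3  -5.1  48.1] t 6.3
```

The contact jams: with high pad friction, pushing at mid-height self-locks. Pushing below the canister's centre widens the unlocked range, so I'll back off and go lower.

Emit:
{"api": "jog_arm", "payload": {
  "rows": "2.0 0.2 -0.5 0 0 0 0;1.9 0 -0.55 0 0 0 0;0.9 0 1.25 0 0 0 0;0.9 0 1.25 0 0 0 0;0 0 0 0 0 0 0"
}}

```text
time: 6.92
position: [0.44, 0.0429, 0.0443]
tool_rot: [-0.184, 2.864, 0.072]
ft_force: [1.2, 0.1, -0.2]
grip_width: 0.501
grip_force: 0.0
```

```bash
python3 -c "
from h import *
rep()"
```

```text
box mm [-156.3    0.7   44.3] tilt 15.7 y axis [-0.001  0.999  0.032]
q [ 0.11  -0.13  -0.23   2.358 -0.106  0.64   1.653] F [ 1.2  0.1 -0.2] t 6.925
```

Emit:
{"api": "jog_arm", "payload": {
  "rows": "-1.2 0 0.25 0.03 0 0 0;-1.15 0 0.32 0 0 0 0;-1.15 0 0.32 0 0 0 0;-0.6 0 0.16 0 0 0 0;-0.6 0 0.16 0 0 0 0"
}}

```text
time: 7.55
position: [0.4898, 0.0488, 0.0473]
tool_rot: [-0.177, 2.86, 0.028]
ft_force: [-0.8, 0.2, 0.2]
grip_width: 0.499
grip_force: 0.0
```

```bash
python3 -c "
from h import *
rep()"
```

```text
box mm [-106.2    0.    47.3] tilt 15.8 y axis [0.007 1.    0.003]
q [ 1.110e-01 -2.200e-02 -2.660e-01  2.253e+00  1.000e-03  6.330e-01
  1.538e+00] F [-0.8  0.2  0.2] t 7.55
```

Emit:
{"api": "jog_arm", "payload": {
  "rows": "-0.96 0 0.28 0 -0.05 0 0;-0.95 0 0.32 0 -0.05 0 0;-0.93 0 0.37 0 -0.05 0 0"
}}

```text
time: 7.92
position: [0.5197, 0.0526, 0.0475]
tool_rot: [-0.167, 2.709, 0.04]
ft_force: [-0.5, 0.0, -0.1]
grip_width: 0.497
grip_force: 0.0
```

```bash
python3 -c "
from h import *
rep()
z=lambda d,x,y,w,h,f:cv2.resize(d['img'][y:y+h,x:x+w],None,fx=f,fy=f,interpolation=cv2.INTER_CUBIC)
a=z(imaging.get_image('side'),195,120,130,130,3);b=z(imaging.get_image('top'),205,100,130,130,3)
cv2.imwrite('pics/c4.png',np.hstack([a,b]))"
```

```text
box mm [-76.   -0.1  47.5] tilt 24.5 y axis [0.007 1.    0.002]
q [ 0.112 -0.037 -0.268  2.316  0.005  0.433  1.532] F [-0.5  0.  -0.1] t 7.925
```

View pics/c4.png

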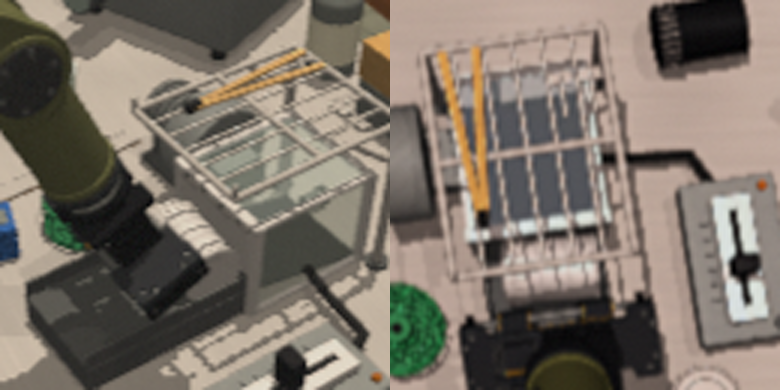

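The canister is moving freely: left crop (205,225), straight in the tray with almost no force. I'll continue to the drain lip.

Emit:
{"api": "jog_arm", "payload": {
  "rows": "-0.91 0 0.41 0 -0.03 0 0;-0.9 0 0.44 0 -0.03 0 0;-0.88 0 0.47 0 0 0 0;-0.44 0 0.24 0 0 0 0"
}}

```text
time: 8.52
position: [0.555, 0.0571, 0.0478]
tool_rot: [-0.164, 2.65, 0.044]
ft_force: [-0.0, 0.4, -0.3]
grip_width: 0.502
grip_force: 0.0
```

```bash
python3 -c "
from h import *
rep()
z=lambda d,x,y,w,h,f:cv2.resize(d['img'][y:y+h,x:x+w],None,fx=f,fy=f,interpolation=cv2.INTER_CUBIC)
a=z(imaging.get_image('side'),195,120,130,130,3);b=z(imaging.get_image('top'),205,100,130,130,3)
cv2.imwrite('pics/c5.png',np.hstack([a,b]))"
```

```text
box mm [-40.4  -0.3  47.8] tilt 27.9 y axis [0.007 1.    0.002]
q [ 0.111  0.017 -0.271  2.288  0.054  0.351  1.49 ] F [-0.   0.4 -0.3] t 8.525
```

View pics/c5.png

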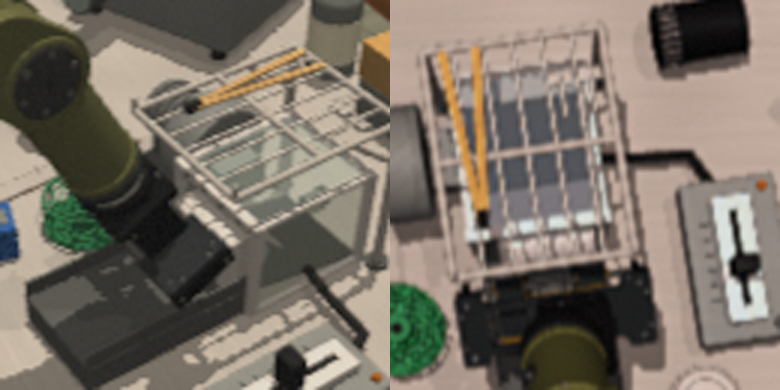

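The right crop shows a lighter strip behind the lintel at y 190–215, so the flap is partly open and the canister is at the lip. I'll nudge a little further and check for motion from image differences.

Emit:
{"api": "jog_arm", "payload": {
  "rows": "-0.44 0 0.24 0 0 0 0;-0.44 0 0.24 0 0 0 0;0 0 0 0 0 0 0;0 0 0 0 0 0 0"
}}

```text
time: 9.12
position: [0.5639, 0.0583, 0.0473]
tool_rot: [-0.164, 2.651, 0.044]
ft_force: [0.2, -1.1, 0.0]
grip_width: 0.497
grip_force: 0.0
```

```bash
python3 -c "
from h import *
rep()
T0=np.load('top0.npy',allow_pickle=True).item(); b=np.load('box.npy')
def W(p):
    c,s=np.cos(b[2]),np.sin(b[2]);p=np.array(p)/1e3
    return [b[0]+c*p[0]-s*p[1],b[1]+s*p[0]+c*p[1],p[2]]
for k in range(2):
    T=imaging.get_image('top'); S=imaging.get_image('side')
    for n,d,y in(('T',T,0),('T',T,-20),('T0',T0,0),('S',S,-30),('S',S,0)):
        g=cv2.cvtColor(d['img'],cv2.COLOR_BGR2GRAY); o=[]
        for x in range(0,160,12):
            u,v=proj(d,W((x,y,65))); o.append(int(g[int(v)-1:int(v)+2,int(u)-1:int(u)+2].mean()))
        print(n,y,o)
    cv2.imwrite('k.png',T['img'])
"
```

```text
box mm [-31.4  -0.3  47.3] tilt 27.9 y axis [0.007 1.    0.002]
q [ 0.109  0.037 -0.27   2.269  0.069  0.351  1.477] F [ 0.2 -1.1  0. ] t 9.125
T 0 [138, 182, 141, 143, 135, 140, 123, 133, 156, 129, 131, 116, 133, 157]
T -20 [103, 211, 158, 122, 124, 114, 83, 96, 144, 84, 83, 84, 97, 163]
T0 0 [110, 172, 115, 122, 107, 122, 116, 125, 147, 121, 123, 109, 125, 149]
S -30 [25, 67, 93, 93, 96, 96, 80, 69, 68, 82, 117, 128, 140, 141]
S 0 [55, 69, 117, 111, 193, 160, 115, 106, 107, 144, 159, 154, 148, 155]
T 0 [138, 182, 141, 143, 135, 140, 123, 133, 156, 129, 130, 115, 133, 158]
T -20 [103, 212, 158, 123, 124, 114, 83, 96, 144, 84, 83, 84, 97, 163]
T0 0 [110, 172, 115, 122, 107, 122, 116, 125, 147, 121, 123, 109, 125, 149]
S -30 [25, 67, 93, 93, 96, 95, 79, 69, 68, 82, 117, 127, 140, 141]
S 0 [54, 69, 117, 111, 193, 160, 116, 107, 107, 144, 160, 154, 148, 155]
```

Emit:
{"api": "jog_arm", "payload": {
  "rows": "-0.44 0 0.24 0 -0.07 0 0;-0.42 0 0.26 0 -0.07 0 0;-0.4 0 0.29 0 0 0 0;0 0 0 0 0 0 0"
}}

```text
time: 9.82
position: [0.5798, 0.0603, 0.048]
tool_rot: [-0.155, 2.51, 0.054]
ft_force: [0.7, -0.2, -0.5]
grip_width: 0.499
grip_force: 0.0
```

```bash
cat > chk.py <<'E'
from h import *
rep()
T0=np.load('top0.npy',allow_pickle=True).item();S0=np.load('side0.npy',allow_pickle=True).item(); b=np.load('box.npy')
def W(p):
    c,s=np.cos(b[2]),np.sin(b[2]);p=np.array(p)/1e3
    return [b[0]+c*p[0]-s*p[1],b[1]+s*p[0]+c*p[1],p[2]]
T=imaging.get_image('top'); S=imaging.get_image('side')
for n,d,y in(('T0',T0,-20),('T',T,-20),('S0',S0,-30),('S',S,-30)):
    g=cv2.cvtColor(d['img'],cv2.COLOR_BGR2GRAY)
    print(n,y,[int(g[int(v)-1:int(v)+2,int(u)-1:int(u)+2].mean()) for u,v in (proj(d,W((x,y,65))) for x in range(0,160,12))])
E
python3 chk.py
```

```text
box mm [-15.4  -0.4  48. ] tilt 35.9 y axis [0.007 1.    0.002]
q [ 0.095  0.032 -0.257  2.346  0.198  0.139  1.346] F [ 0.7 -0.2 -0.5] t 9.825
T0 -20 [45, 202, 125, 77, 78, 78, 78, 90, 136, 78, 78, 78, 91, 154]
T -20 [33, 213, 161, 128, 128, 129, 94, 96, 145, 84, 83, 84, 97, 163]
S0 -30 [85, 85, 85, 87, 77, 65, 68, 65, 63, 77, 109, 120, 131, 132]
S -30 [28, 52, 103, 93, 101, 95, 98, 87, 67, 82, 116, 127, 140, 141]
```

```bash
python3 -c "
from h import *
z=lambda d,x,y,w,h,f:cv2.resize(d['img'][y:y+h,x:x+w],None,fx=f,fy=f,interpolation=cv2.INTER_CUBIC)
a=z(imaging.get_image('side'),235,125,90,105,4.4);b=z(imaging.get_image('top'),205,105,90,105,4.4)
cv2.imwrite('pics/c6.png',np.hstack([a,b]))"
```

```text
(no output)
```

View pics/c6.png

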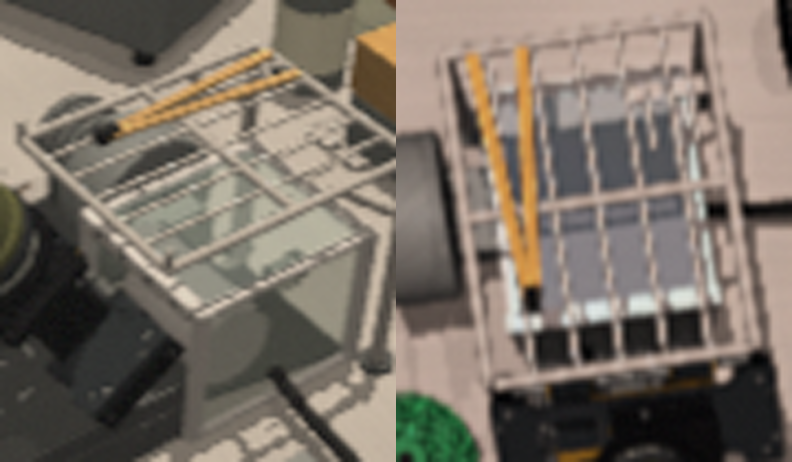

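The canister is inside, end disc at (245,340) in the left crop, but still under the raised flap, which holds it back. I'll back off a little, give a brisk short push, then withdraw.

Emit:
{"api": "jog_arm", "payload": {
  "rows": "0.97 0 -0.7 0 0.035 0 0;-1.66 0 1.12 0 0 0 0;0 0 0 0 0 0 0;1.66 0 -1.12 0 0 0 0;0 0 0 0 0 0 0"
}}

```text
time: 10.65
position: [0.565, 0.0582, 0.0463]
tool_rot: [-0.157, 2.548, 0.051]
ft_force: [0.6, -0.3, -0.6]
grip_width: 0.503
grip_force: 0.0
```

```bash
python3 chk.py
```

```text
box mm [-30.3  -0.5  46.3] tilt 33.8 y axis [0.007 1.    0.002]
q [ 0.126  0.012 -0.288  2.349  0.116  0.193  1.427] F [ 0.6 -0.3 -0.6] t 10.65
T0 -20 [45, 202, 125, 77, 78, 78, 78, 90, 136, 78, 78, 78, 91, 154]
T -20 [49, 213, 133, 82, 84, 84, 84, 96, 154, 132, 143, 135, 128, 143]
S0 -30 [85, 85, 85, 87, 77, 65, 68, 65, 63, 77, 109, 120, 131, 132]
S -30 [40, 90, 91, 93, 82, 70, 88, 101, 108, 110, 113, 111, 110, 136]
```

Brightness now peaks at x ≈ 100–150 mm and the flap region matches the start picture, so the canister is at the rear and the flap is shut. Next I'll withdraw and move to the fan control.

Emit:
{"api": "jog_arm", "payload": {
  "rows": "3.3 0 -2.24 0 0.17 0 0;3.65 0 -1.63 0 0.1 0 0;-1.4 0 -4.3 0 0 0 0.5;-1.4 0 -4.3 0 0 0 1;0 0 0 0 0 0 1",
  "force": 20
}}

```text
time: 11.38
position: [0.4909, 0.0488, 0.1428]
tool_rot: [-0.174, 2.805, 0.031]
ft_force: [0.3, -0.4, -0.3]
grip_width: 0.244
grip_force: 0.0
```

```bash
python3 chk.py
```

```text
box mm [-105.1   -0.2  142.8] tilt 19.0 y axis [0.007 1.    0.001]
q [ 0.165 -0.195 -0.293  2.196 -0.076  0.802  1.606] F [ 0.3 -0.4 -0.3] t 11.375
T0 -20 [45, 202, 125, 77, 78, 78, 78, 90, 136, 78, 78, 78, 91, 154]
T -20 [49, 212, 133, 82, 84, 84, 84, 96, 154, 132, 142, 135, 127, 143]
S0 -30 [85, 85, 85, 87, 77, 65, 68, 65, 63, 77, 109, 120, 131, 132]
S -30 [90, 90, 91, 92, 81, 68, 88, 100, 108, 110, 112, 112, 110, 135]
```

Emit:
{"api": "jog_arm", "payload": {
  "rows": "0 -5 0 0 0 0 1;0 -5 0 0 0 0 1;0 -5 0 0 0 0 1;0 -4.9 0 0 0 0 1;0 0 0 0 0 0 1"
}}

```text
time: 12.1
position: [0.5106, -0.1531, 0.1352]
tool_rot: [-0.165, 2.819, 0.031]
ft_force: [-0.4, 0.7, -0.9]
grip_width: 0.005
grip_force: 0.0
```

Run:
```python
from h import *
rep()
b=np.load('box.npy')
T=np.load('top0.npy',allow_pickle=True).item();S=np.load('side0.npy',allow_pickle=True).item()
c,s=np.cos(b[2]),np.sin(b[2])
for n,d,(u0,v0,u1,v1) in(('T',T,(205+418/3.7,100+300/3.7,205+460/3.7,100+352/3.7)),('S',S,(195+335/3.7,130+385/3.7,195+378/3.7,130+448/3.7))):
    g=cv2.cvtColor(d['img'],cv2.COLOR_BGR2GRAY)[int(v0):int(v1),int(u0):int(u1)]
    n_,l,st,ce=cv2.connectedComponentsWithStats((g<45).astype(np.uint8)); k=1+st[1:,4].argmax(); p=ce[k]+[int(u0),int(v0)]
    w=onz(d,*p,.08); e=w[:2]-b[:2]; print(n,st[k],p,(c*e[0]+s*e[1])*1e3,(-s*e[0]+c*e[1])*1e3)
```

```text
box mm [-111.9 -202.9  135.2] tilt 18.3 y axis [0.014 1.    0.003]
q [ 0.314 -0.063  0.024  2.101 -0.19   0.826  2.135] F [-0.4  0.7 -0.9] t 12.1
T [ 2  1  9 13 65] [322.70769231 188.15384615] -57.90109586709327 -197.62907508678137
S [  1   2  11  15 113] [290.95575221 243.08849558] -61.73544832748447 -197.19011370114455
```

Emit:
{"api": "jog_arm", "payload": {
  "rows": "1.55 0.4 4.7 0 0 0 1;-1.14 0 0.37 0 0 0 1;-1.14 0 0.37 0 0 0 1;-1.14 0 0.37 0 0 0 1;-1.14 0 0.37 0 0 0 1"
}}

```text
time: 12.72
position: [0.5604, -0.1387, 0.0894]
tool_rot: [-0.175, 2.814, 0.031]
ft_force: [-1.8, 1.0, 2.5]
grip_width: 0.002
grip_force: 0.9
```

```bash
python3 -c "
from h import *
rep()"
```

```text
box mm [ -60.6 -195.1   89.4] tilt 18.5 y axis [0.006 1.    0.002]
q [ 2.790e-01  8.000e-02 -2.000e-03  2.060e+00 -1.940e-01  7.120e-01
  2.101e+00] F [-1.8  1.   2.5] t 12.725
```

Emit:
{"api": "jog_arm", "payload": {
  "rows": "-1.1 0 0.45 0 0 0 1;-0.95 0 0.35 0 0 0 1;-0.57 0 0.2 0 0 0 1;0 0 0 0 0 0 1"
}}

```text
time: 13.22
position: [0.5872, -0.1356, 0.087]
tool_rot: [-0.174, 2.815, 0.032]
ft_force: [-0.0, -0.5, -0.5]
grip_width: 0.005
grip_force: 0.0
```

Emit:
{"api": "jog_arm", "payload": {
  "rows": "-0.28 0 0.1 0 0 0 1;0 0 0 0 0 0 1"
}}

```text
time: 13.48
position: [0.5894, -0.1352, 0.0868]
tool_rot: [-0.174, 2.815, 0.032]
ft_force: [-1.1, -0.1, 0.5]
grip_width: 0.006
grip_force: 0.3
```

```bash
python3 -c "
from h import *
rep()"
```

```text
box mm [ -31.4 -195.5   86.8] tilt 18.4 y axis [0.007 1.    0.002]
q [ 0.261  0.138 -0.008  2.001 -0.181  0.711  2.068] F [-1.1 -0.1  0.5] t 13.475
```

Next I'll go in 2 mm steps until the end stop shows as force.

Emit:
{"api": "jog_arm", "payload": {
  "rows": "-0.2 0 0.07 0 0 0 1;0 0 0 0 0 0 1"
}}

```text
time: 13.72
position: [0.5917, -0.135, 0.0868]
tool_rot: [-0.174, 2.815, 0.032]
ft_force: [-1.1, -0.7, 1.0]
grip_width: 0.006
grip_force: 0.5
```

Emit:
{"api": "jog_arm", "payload": {
  "rows": "-0.2 0 0.07 0 0 0 1;0 0 0 0 0 0 1"
}}

```text
time: 13.98
position: [0.5933, -0.1348, 0.0867]
tool_rot: [-0.174, 2.816, 0.032]
ft_force: [-4.4, -0.5, 1.4]
grip_width: 0.007
grip_force: 2.3
```

Emit:
{"api": "jog_arm", "payload": {
  "rows": "-0.2 0 0.07 0 0 0 1;0 0 0 0 0 0 1"
}}

```text
time: 14.22
position: [0.5938, -0.1348, 0.0865]
tool_rot: [-0.174, 2.819, 0.033]
ft_force: [-11.7, -1.1, 8.2]
grip_width: 0.003
grip_force: 5.8
```

The end stop is reached: force rises to 12 N while the position stalls. I'll retreat back and up.

Emit:
{"api": "jog_arm", "payload": {
  "rows": "1.5 0 -0.5 0 0 0 1;2.5 0 -0.85 0 0 0 1;-1.5 0 -4.5 0 0 0 1;-1.5 0 -4.5 0 0 0 1;0 0 0 0 0 0 1"
}}

```text
time: 14.85
position: [0.5574, -0.1407, 0.1877]
tool_rot: [-0.174, 2.804, 0.027]
ft_force: [0.3, 0.4, -0.3]
grip_width: 0.003
grip_force: 0.0
```

```bash
python3 chk.py
python3 - <<'E'
from h import *
b=np.load('box.npy'); c,s=np.cos(b[2]),np.sin(b[2])
S=imaging.get_image('side'); g=cv2.cvtColor(S['img'],cv2.COLOR_BGR2GRAY)
for z in (.08,):
  for n,d in(('now',S),('old',np.load('side0.npy',allow_pickle=True).item())):
    g=cv2.cvtColor(d['img'],cv2.COLOR_BGR2GRAY); row=[]
    for x in range(-110,25,5):
        p=[b[0]+c*x/1e3+s*.2,b[1]+s*x/1e3-c*.2,z]; u,v=proj(d,p); row.append(int(g[int(v),int(u)]))
    print(n,row)
# loose objects: pixel changes
for n in('side','top'):
    a=np.load(n+'0.npy',allow_pickle=True).item()['img']; d=S['img'] if n=='side' else imaging.get_image('top')['img']
    m=(cv2.absdiff(a,d).max(2)>60).astype(np.uint8); k,l,st,ce=cv2.connectedComponentsWithStats(m)
    print(n,[tuple(int(q) for q in r) for r in st[1:] if r[4]>25])
E
```

```text
box mm [ -63.9 -196.7  187.7] tilt 19.0 y axis [ 0.007  1.    -0.002]
q [ 2.810e-01 -3.500e-02  2.000e-03  1.966e+00 -1.620e-01  9.100e-01
  2.058e+00] F [ 0.3  0.4 -0.3] t 14.85
T0 -20 [45, 202, 125, 77, 78, 78, 78, 90, 136, 78, 78, 78, 91, 154]
T -20 [50, 216, 136, 84, 85, 86, 86, 98, 157, 135, 145, 138, 130, 146]
S0 -30 [85, 85, 85, 87, 77, 65, 68, 65, 63, 77, 109, 120, 131, 132]
S -30 [35, 36, 34, 19, 24, 20, 19, 19, 18, 18, 19, 74, 111, 137]
now [145, 176, 208, 218, 218, 219, 219, 218, 219, 218, 218, 219, 218, 218, 218, 211, 47, 18, 23, 22, 24, 25, 29, 35, 59, 103, 120]
old [208, 207, 207, 207, 208, 172, 132, 21, 17, 21, 23, 30, 34, 23, 165, 209, 208, 207, 207, 208, 209, 208, 172, 135, 102, 96, 113]
side [(0, 20, 11, 10, 71), (22, 20, 6, 9, 26), (37, 26, 8, 15, 80), (80, 39, 23, 10, 113), (81, 48, 28, 23, 275), (244, 80, 33, 14, 130), (180, 86, 8, 5, 26), (220, 88, 37, 22, 345), (255, 100, 25, 17, 137), (165, 108, 54, 17, 435), (226, 129, 81, 78, 2153), (27, 131, 41, 72, 1406), (98, 137, 23, 20, 161), (0, 159, 17, 74, 788), (80, 167, 40, 91, 1673), (252, 184, 12, 9, 30), (230, 193, 28, 22, 290), (305, 207, 19, 17, 150), (56, 214, 12, 15, 73), (291, 218, 20, 28, 253), (6, 233, 10, 26, 138), (285, 235, 12, 14, 111), (80, 241, 5, 17, 39), (288, 246, 9, 7, 34), (275, 250, 14, 10, 81), (244, 257, 16, 11, 89), (40, 271, 263, 105, 6227), (28, 282, 14, 7, 48), (32, 327, 6, 11, 26), (57, 341, 12, 7, 26), (19, 355, 9, 20, 54), (29, 354, 8, 17, 31)]
top [(241, 135, 7, 13, 62), (251, 134, 7, 12, 70), (260, 135, 7, 10, 34), (315, 168, 11, 10, 80), (305, 175, 85, 209, 10085), (298, 184, 19, 47, 325), (243, 197, 33, 17, 451), (7, 284, 239, 100, 11234), (0, 357, 5, 17, 50), (279, 370, 22, 8, 55)]
```

```bash
python3 -c "
from bench import ticket
print(ticket.close_job())"
```

```text
the job is handed in; nothing more can be done
None
```

The job is handed in at 14.9 s: the canister is at the rear of the drying box with the flap shut behind it, and the fan control is against its full stop. One risk: joint 2 read −0.302 for a moment, just past its −0.3 limit, and that could count as a range failure.

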